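Kit a bonding tray: dispense a sensor can, add the full spool case

ROBOT

A 6-joint arm with a two-finger parallel gripper is mounted at the origin on the work surface. World frame = base frame: x ahead of the robot, y to its left, z up, the work surface at z = 0. Lengths are in m, angles in rad, forces in N, time in s.
With the tool pointing down it reaches from about 0.275 to 0.75 m from the base axis. Payload 10.2 kg.
Tool frame: the origin (TCP) lies at the centre of the arm's flange, where the gripper is bolted on; the fingertips stand 166 mm ahead of it and the grasp point (between the pads) lies manip.grasp_offset ahead of it (manip.grasp_offset is the distance from the TCP to the grasp point, in m); z points along the fingers, y is the direction in which the jaws open and shut (so a half turn about z gives the same grasp; the last joint's range is limited). The gripper opens to 88 mm and grips with 3 to 60 N. Pads are 18 mm wide; open, the fingers measure 123 mm over their backs; the gripper's body (75 mm by 187 mm) begins 45 mm behind the grasp point.
Start: joints at [-1.466, 0.313, 1.498, -0, 1.331, -0.223], TCP at [0.169, -0.497, 0.405] pointing down, gripper open.
Joint ranges: [-2.94, 2.94], [-0.97, 2.17], [0.19, 2.56], [-1.23, 4.37], [0.02, 3.11], [-2.88, 2.88]. Speed limits (rad/s): [2.39, 2.39, 3.01, 3.14, 3.14, 3.14].

INTERFACE

Orientations are given as a rotation vector (axis times angle).
In Python, from rig import manip gives the robot as it stands.
- The arm moves only by the tool drive_tool, never from a script. Its argument "targets" is a list of rows, each a list of 7 numbers: the turn, a rotation vector about the tool's x, y, z in units of 180 degrees (1.0 is 180 degrees), then the shift along the tool's x, y, z in units of 40 cm (1.0 is 40 cm), then the gripper command: -1 is shut, 1 is fully open, values between are in proportion. A call has 1 to 12 rows; each row is the pose to reach, as a shift and turn from the pose commanded when the call began, along the tool's axes at that moment, turning the shorter way round; what a row does not reach only later rows make up. A row lasts 1/8 s, in which the tool goes at most 62.5 mm and 10.7 degrees, less where a joint would pass 70% of its speed; a pose out of reach is approached as far as the arm can. A call with a number of a shift or a turn outside -1 to 1 is refused whole. A call with a gripper value outside its range is refused whole. The fingers move at their own pace and stop on an object; "newtons" is the grip in N (left out, the last holds). Time passes only in rows, so rows that repeat a pose let the fingers close. It gives the time, the measured TCP pose, the force and the opening at its end, in the units of the state.
- manip.state(): the state, without advancing time (a new reading comes with each control period).
- manip.capture(name): name is "scene" or "top" or "wrist"; returns (picture, depth): 420x560x3 uint8, red, green, blue; 420x560 float32, m along the optical axis (not along the pixel's ray), 0 where there is no reading.
- manip.camera_info(name): a dict with "K" (3x3 intrinsics, pixels), "rvec" (rotation vector, rad) and "tvec" (3), from world to camera coordinates, as OpenCV has them; the wrist camera has in their place "mount" (4x4, takes a point from camera to tool coordinates, whose origin is the TCP and whose axes are the flange's). Camera axes: x right, y down, z forward; pixel columns grow to the right and rows downward; lengths in m; the calibration is good to about 2 mm. A picture is of the moment at which its call begins: read the wrist's pose just before it. camera_info takes no time and is no camera call.
- manip.hand_in(): hands the job in, once; it reports no verdict.
The state is a dict: "time_s": time; "joint_pos": joint angles; "dq": joint speeds; "joint_torque": joint torques, N m; "tool_pos": TCP position; "tcp_rot": TCP orientation; "wrist_force": force on the tool from outside, world axes, zero at the start; "moment": the same for the moment, N m; "opening": opening from 0.0 (shut) to 1.0 (fully open).
Only numpy, scipy, OpenCV 4.12 (cv2) and the standard library are available. Lean on these libraries where they do the work, as an engineer would, in place of code of your own. Each camera call takes 0.05 s, during which the arm holds its last target. There are 200 camera calls.

TASK

Make up the bonding kit in the tray: turn the dispenser's wheel by its black handle until the pocket with the gold can sits over the drop hole, then push the red lever over to tip the can down the chute into the tray's well, never touching the can itself, and let the lever spring back. One of the three look-alike closed spool cases is full and clearly heavier than the two empty ones: lift them to find it and set it down gently, flat in the tray's square bay, with the empties left standing upright where they were. Do not disturb anything else on the bench.

Things in the scene. Friction and masses are not known exactly. Their poses are not given: they have to be found in the camera images.
- dispenser: Fixed pocket-wheel dispenser: cream column under a square aluminium deck, 176 x 176 mm, deck top 105 mm high. Origin on the bench below the wheel's upright axis; z up. Drop hole, chute and kit tray lie towards its own -y. A clear hood over the chute reaches 107 mm from the axis towards -y, x within 26 mm, 58 to 100 mm high.
- wheel_axis (a point): On the upright axis of the dark blue wheel, 124 mm high. The wheel (160 mm diameter, top face 123 mm high, flat hub cap to 125 mm) turns either way against light friction (about 0.8 N at the handle) and stays where it is left. Eight pockets, 26 mm wide, 27 mm radially, centred 57.5 mm from the axis, open above, and below onto the deck.
- handle_mid (a point): Middle of the wheel's black upright handle: a free-spinning round peg, 14 mm diameter, from 126 to 162 mm high (this point 144 mm), 43 mm from the wheel axis. It goes round with the wheel; seen from above it lies 202.5 degrees anticlockwise of the loaded pocket.
- can: Gold sensor can, 20 mm flange diameter, 11 mm tall, 14 g, loose in one pocket of the wheel (the only loaded one), standing on the deck. Origin at the centre of its underside. It has up to 3 mm play in the pocket each way, so it lags a little behind the turning wheel.
- drop_hole (a point): Centre of the drop hole, at deck height (105 mm), 57.5 mm from the wheel axis towards the dispenser's -y (a short red mark on the deck edge beside it). The hole, 36 mm across by 34 mm radially, is closed by the tipping flap, flush with the deck, until the red lever is pushed.
- tip_lever (a joint): Angle of the tipping flap and its lever, rad: 0 = flap shut (flush), up to 1.05 = fully tipped. Spring-loaded: it needs about 1 N at the ball to start and 3 N at the end, and swings shut by itself when released. Push it fully over and pause: the can slides off near the end of the travel.
- lever_ball (a point): Centre of the red 20 mm ball on the tipping lever, a 55 mm arm, 8 mm thick, at dispenser x = -108 mm, pivoting about a line along the dispenser's x at y = -38 mm, 101 mm high. At rest it leans 25 degrees from upright to the dispenser's +y (ball 151 mm high). Push the ball about 54 mm towards -y (35 degrees past upright, ball 146 mm high) to tip the flap fully.
- kit_tray: Fixed cream kit tray with a black rubber pad in its well, at the foot of the chute. Origin on the bench under the centre of its square bay; +y points to the dispenser. Floor 4 mm thick. Bay: 70 x 70 mm inside, walls 3 mm thick, 14 mm high. Can well beyond it, under the chute: 70 (x) by 64 (y) mm inside, centred at y = 70 mm, walls 26 mm high; the wall between them (y 35 to 38 mm) is 26 mm high too.
- tray_bay (a point): Centre of the square bay's floor, 4 mm above the bench.
- tray_well (a point): Centre of the can well's floor, 4 mm above the bench.
- case_a: One of three identical closed dark blue wire-spool cases, 56 x 56 mm, 40 mm tall, standing on the bench. Origin at the centre of the underside, z up, x and y square to its sides. One of the three holds a full wire spool (about 440 g in all), the other two a bare core (about 100 g in all); which is drawn afresh each time and cannot be seen. The spool inside is a loose fit.
- case_b: One of three identical closed dark blue wire-spool cases, 56 x 56 mm, 40 mm tall, standing on the bench. Origin at the centre of the underside, z up, x and y square to its sides. One of the three holds a full wire spool (about 440 g in all), the other two a bare core (about 100 g in all); which is drawn afresh each time and cannot be seen. The spool inside is a loose fit.
- case_c: One of three identical closed dark blue wire-spool cases, 56 x 56 mm, 40 mm tall, standing on the bench. Origin at the centre of the underside, z up, x and y square to its sides. One of the three holds a full wire spool (about 440 g in all), the other two a bare core (about 100 g in all); which is drawn afresh each time and cannot be seen. The spool inside is a loose fit.
- vial: Bystander: small amber glass vial with a black cap, 24 mm diameter, 48 mm tall, standing. Origin at the centre of its underside. Leave it where it is.
- bobbin: Bystander: bare aluminium wire bobbin, 32 mm diameter, 30 mm tall, standing. Origin at the centre of its underside. Leave it where it is.
- solvent: Bystander: white solvent bottle with a blue pump head, 50 mm diameter; 108 mm tall, its thin spout (look only) to 127 mm. Origin at the centre of its underside. Leave it where it is.
- dish: Bystander: open clear glass dish, 64 mm diameter, 12 mm tall. Origin at the centre of its underside. Leave it where it is.
- tweezers: Bystander: steel tweezers lying flat along their own x, 120 x 10 x 5 mm. Origin at the centre of its underside. Leave it where it is.
- chip_box: Bystander: flat black chip box, 51 x 51 x 14 mm. Origin at the centre of its underside. Leave it where it is.
- driver: Bystander: small yellow-handled screwdriver lying along its own x, 105 x 14 x 14 mm. Origin at the centre of its underside. Leave it where it is.
- tool_block: Fixed grey block, 45 x 100 mm, holding a row of upright bond tools, 66 mm tall in all. Origin under its centre.
Not all that is in view belongs to the job. What is shaped like the case_a but pink is not meant.

How it is judged:
On the way, in this order (a step that is already met when the one before it is completed fails the run):
1. the loaded pocket is turned so that the can rests over the drop hole (within 9 mm of its centre) with the flap still shut (horizontal distance between can and drop_hole below 0.009 m and height (world z) of can above 0.1 m and value of joint tip_lever below 0.1 rad), for 0.2 s.
2. the can has been tipped out and lies in the tray's well (x of can in the frame of kit_tray between -0.036 and 0.036 m and y of can in the frame of kit_tray between 0.036 and 0.104 m and z of can in the frame of kit_tray below 0.026 m), for 0.3 s.
At the end, for the whole second after the job is handed in: The can lies at rest in the tray's well, the lever is back at rest (under 0.12 rad); the full case stands flat on the floor of the square bay (within 10 mm of its centre, upright, at rest, resting on the tray with over 2.5 N); the two empty cases stand upright within 40 mm of where they started (all of step 2 and linear speed of can below 0.03 m/s and value of joint tip_lever below 0.12 rad and (((x of case_a in the frame of kit_tray between -0.01 and 0.01 m and y of case_a in the frame of kit_tray between -0.01 and 0.01 m and z of case_a in the frame of kit_tray below 0.0065 m and contact force between case_a and kit_tray above 2.5 N) and distance of each of case_b, case_c from where it was at the start of the episode below 0.04 m) or ((x of case_b in the frame of kit_tray between -0.01 and 0.01 m and y of case_b in the frame of kit_tray between -0.01 and 0.01 m and z of case_b in the frame of kit_tray below 0.0065 m and contact force between case_b and kit_tray above 2.5 N) and distance of each of case_a, case_c from where it was at the start of the episode below 0.04 m) or ((x of case_c in the frame of kit_tray between -0.01 and 0.01 m and y of case_c in the frame of kit_tray between -0.01 and 0.01 m and z of case_c in the frame of kit_tray below 0.0065 m and contact force between case_c and kit_tray above 2.5 N) and distance of each of case_a, case_b from where it was at the start of the episode below 0.04 m)) and angle between each of case_a, case_b, case_c's own z axis and vertical below 0.06 rad and linear speed of each of case_a, case_b, case_c below 0.02 m/s); the robot touches nothing.
It fails at once if the robot touches the can (contact force between can and the fingers above 0.2 N or contact force between can and the arm above 0.2 N).
It fails at once if a spool case is dropped (falls out of the fingers faster than 0.7 m/s) ((linear speed of case_a above 0.7 m/s and contact force between case_a and the fingers below 0.05 N) or (linear speed of case_b above 0.7 m/s and contact force between case_b and the fingers below 0.05 N) or (linear speed of case_c above 0.7 m/s and contact force between case_c and the fingers below 0.05 N)).
It fails at once if a bystander (vial, bobbin, bottle, dish, tweezers, chip box or screwdriver) is shifted by more than 20 mm (distance of any of vial, bobbin, solvent, dish, tweezers, chip_box, driver from where it was at the start of the episode above 0.02 m).
It also fails if it takes over 72 s, if anything falls off the work surface, if the arm or the gripper's body presses on something with over 40 N, if the wrist force passes 120 N, or if a joint passes its speed limit or range.

## Working session

There is one attempt and no reset: what is moved stays moved. The work goes in short steps, Python scripts to look and compute and a tool call to move; the robot and the scene stay as the last step left them, time stands still between calls to the robot, and variables do not carry over. Pictures are saved under pics/ and viewed, on a budget of 10 in all, crops included, one or two more only if the job needs it, and the job is handed in when it is done.

Besides the shell and the picture viewer there is one more tool, called by a JSON object that holds its "fn" and its "kwargs". drive_tool: Moves the arm, as the interface text tells. Its arguments: {"type":"object","properties":{"targets":{"type":"array"},"newtons":{"type":"number"}},"required":["targets"]}

```bash
mkdir -p pics; ls; cat > h.py <<'E'
import numpy as np, cv2
from rig import manip
def cap(n,f=None):
    s=manip.state(); im,d=manip.capture(n)
    if f: cv2.imwrite(f,im[:,:,::-1])
    np.savez('last_'+n+'.npz',im=im,d=d,p=s['tool_pos'],r=s['tcp_rot']); return im,d
def load(n):
    z=np.load('last_'+n+'.npz'); return z['im'],z['d'],z['p'],z['r']
def pose(n,p=None,r=None):
    c=manip.camera_info(n); K=np.array(c['K'])
    if 'mount' in c:
        M=np.array(c['mount']); R=cv2.Rodrigues(np.array(r,float))[0]
        return K,R@M[:3,:3],R@M[:3,3]+p
    R=cv2.Rodrigues(np.array(c['rvec'],float))[0]; t=np.array(c['tvec'],float).ravel()
    return K,R.T,-R.T@t
def cloud(n):
    im,d,p,r=load(n);K,R,t=pose(n,p,r)
    v,u=np.mgrid[:d.shape[0],:d.shape[1]]
    c=np.stack([(u-K[0,2])/K[0,0]*d,(v-K[1,2])/K[1,1]*d,d],-1)
    return c@R.T+t
def px(n,u,v,z):
    "pixel to world on plane z"
    im,d,p,r=load(n);K,R,t=pose(n,p,r)
    ray=R@np.array([(u-K[0,2])/K[0,0],(v-K[1,2])/K[1,1],1]); return t+ray*(z-t[2])/ray[2]
def proj(n,P):
    im,d,p,r=load(n);K,R,t=pose(n,p,r); c=(np.atleast_2d(P)-t)@R
    return c[:,:2]/c[:,2:]*[K[0,0],K[1,1]]+K[:2,2]
E
python3 - <<'E'
from h import *
a,_=cap('scene');b,_=cap('top')
cv2.imwrite('pics/1.png',cv2.resize(b,(800,600),interpolation=cv2.INTER_CUBIC)[:,:,::-1])
cv2.imwrite('pics/2.png',a[:,:,::-1])
print(manip.state(),manip.grasp_offset)
for n in('scene','top'): K,R,t=pose(n); print(n,K[0,0],t,R[:,2])
print(manip.camera_info('wrist'))
E
```

```text
pics
{'time_s': 0.1, 'joint_pos': array([-1.46638698e+00,  3.13356907e-01,  1.49832816e+00, -5.10887692e-05,
        1.33100020e+00, -2.23400362e-01]), 'dq': array([-0.00059055, -0.00089039, -0.00215848,  0.00045215,  0.00117518,
       -0.00050934]), 'joint_torque': array([ 2.63456051e-03, -4.02813542e+01, -2.52645814e+01,  6.95037679e-02,
        3.42230173e-02, -7.48666298e-05]), 'tool_pos': array([ 0.16901498, -0.49701368,  0.40424961]), 'tcp_rot': array([-3.09840582e+00, -5.12460218e-01, -2.42367764e-05]), 'wrist_force': array([-1.47817303,  0.37790823,  0.26183231]), 'moment': array([ 0.00191949, -0.03511223,  0.02248691]), 'opening': 1.000362820575153} 0.1473
scene 507.5831146826234 [ 1.08351459 -0.72176069  1.06074538] [-0.40340971  0.49640336 -0.76866398]
top 418.5721369636011 [ 0.44140624 -0.07132951  1.20663633] [ 0.12062412 -0.01271493 -0.99261682]
{'K': array([[363.17282136,   0.        , 278.5757538 ],
       [  0.        , 363.17282136, 215.35463249],
       [  0.        ,   0.        ,   1.        ]]), 'mount': array([[ 4.71540962e-04, -9.56091483e-01, -2.93068001e-01,
         7.63291841e-02],
       [ 9.99999818e-01,  3.40680809e-04,  4.97559799e-04,
        -1.31748251e-03],
       [-3.75870043e-04, -2.93068182e-01,  9.56091470e-01,
         1.93386312e-02],
       [ 0.00000000e+00,  0.00000000e+00,  0.00000000e+00,
         1.00000000e+00]])}
```

View pics/1.png

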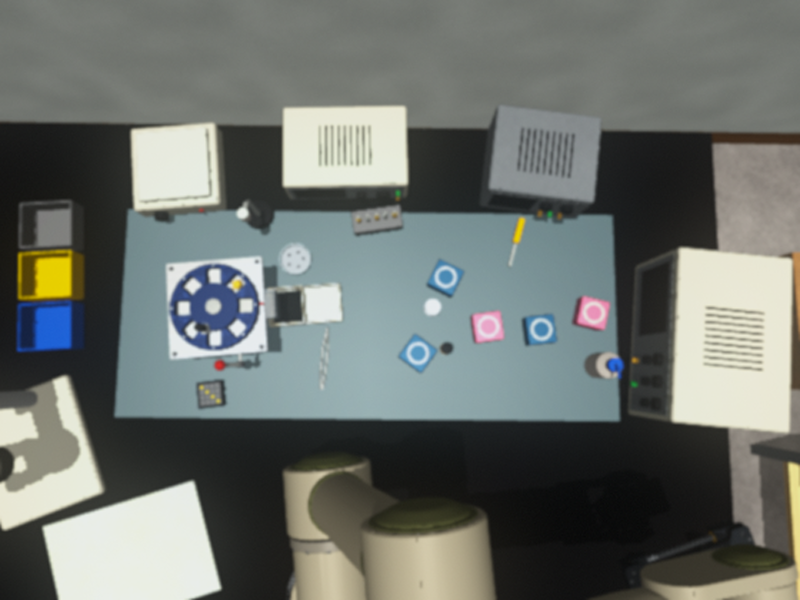

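View pics/2.png

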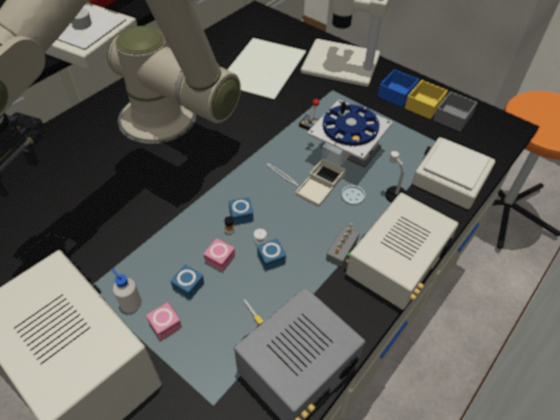

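Two top-level views taken. The top view (800x600) shows the following:
- **Wheel:** centred at (213,306), with the gold can at (237,284), the black handle near (202,328) and the red ball at (220,365).
- **Tray:** bay at (322,304).
- **Look-alikes:** blue cases at (446,277), (418,353) and (540,329). The pink ones at (487,326) and (592,312) aren't meant.

Next I'll measure and take one enlarged crop.

```bash
python3 - <<'E'
from h import *
s=560/800
def P(u,v,z): return px('top',u*s,v*s,z)
for n,u,v,z in [('axis',213,306,.124),('ball',220,365,.151),('bay',322,304,.004),('can',237,284,.116),('handle',202,328,.162),('mark',262,302,.105),('vial',447,348,.048),('bob',432,307,.03),('sol',605,365,.1),('tw1',326,330,0),('tw2',322,388,0),('chip',210,394,.014),('drv',518,230,.01),('drvtip',511,264,.005),('dish',295,259,.01),('block',377,219,.06)]:
    print(n,P(u,v,z).round(3))
dk=np.array([P(*c,.105) for c in [(167,264),(264,257),(267,354),(170,359)]]); print(dk.round(3),dk.mean(0))
# blue case tops by color, minAreaRect in metric
im,d,_,_=load('top'); W=cloud('top')
hsv=cv2.cvtColor(im,cv2.COLOR_RGB2HSV)
for nm,c in [('c1',(446,277)),('c2',(418,353)),('c3',(540,329)),('p1',(487,326)),('p2',(592,312))]:
    u,v=int(c[0]*s),int(c[1]*s)
    sub=W[v-22:v+22,u-22:u+22].reshape(-1,3); q=sub[(sub[:,2]>.034)&(sub[:,2]<.046)]
    r=cv2.minAreaRect(q[:,:2].astype(np.float32)*1000); print(nm,len(q),r,q[:,2].mean())
big=cv2.resize(im[165:275,75:245],(800,518),interpolation=cv2.INTER_CUBIC); cv2.imwrite('pics/3.png',big[:,:,::-1])
E
```

```text
axis [0.553 0.251 0.124]
ball [0.447 0.226 0.151]
bay [0.572 0.067 0.004]
can [0.595 0.211 0.116]
handle [0.511 0.257 0.162]
mark [0.564 0.167 0.105]
vial [ 0.484 -0.181  0.048]
bob [ 0.566 -0.153  0.03 ]
sol [ 0.454 -0.469  0.1  ]
tw1 [0.52  0.059 0.   ]
tw2 [0.404 0.064 0.   ]
chip [0.391 0.281 0.014]
drv [ 0.729 -0.331  0.01 ]
drvtip [ 0.659 -0.316  0.005]
dish [0.663 0.124 0.01 ]
block [ 0.735 -0.043  0.06 ]
[[0.633 0.345 0.105]
 [0.648 0.166 0.105]
 [0.468 0.154 0.105]
 [0.457 0.33  0.105]] [0.55158798 0.24875433 0.105     ]
c1 378 ((610.3319091796875, -170.50331115722656), (54.34685516357422, 85.18582916259766), 63.985679626464844) 0.04032697649784396
c2 404 ((478.45513916015625, -134.00318908691406), (68.40348815917969, 74.77848052978516), 54.66175079345703) 0.0404962649605165
c3 400 ((523.2115478515625, -364.670166015625), (55.74335479736328, 57.12371826171875), 7.084055423736572) 0.040013424397486494
p1 397 ((527.3988037109375, -260.1671447753906), (55.914794921875, 56.26493453979492), 8.792781829833984) 0.04023711741535024
p2 392 ((557.181884765625, -468.7786560058594), (57.57383728027344, 56.44216537475586), 77.00591278076172) 0.039868194170100804
```

View pics/3.png

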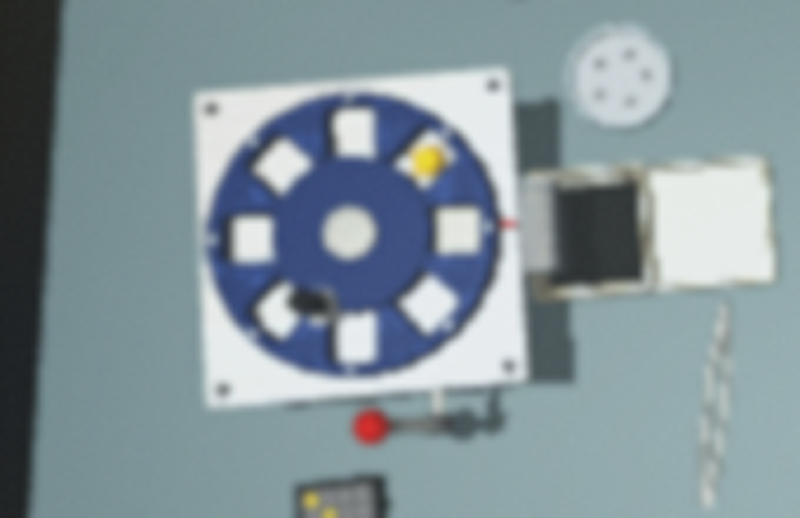

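The crop shows the can in the pocket at (430,160), the handle blob at (290–330,300) with its top leaning left by parallax, the red ball at (370,427) and the lever pivot to its right. I'll compute the move to a viewpoint above the handle.

```bash
cat >> h.py <<'E'
def row(xyz,ang,r0=None,p0=None):
    "target TCP xyz, tool-x heading deg (pointing down) -> 6 numbers"
    s=manip.state(); p=s['tool_pos'] if p0 is None else np.array(p0); R=cv2.Rodrigues(np.array(s['tcp_rot'] if r0 is None else r0,float))[0]
    a=np.deg2rad(ang); x=[np.cos(a),np.sin(a),0]; Rt=np.array([x,[x[1],-x[0],0],[0,0,-1]]).T
    w=cv2.Rodrigues(R.T@Rt)[0].ravel()/np.pi; return np.r_[w,R.T@(np.array(xyz)-p)/.4].round(4)
def head():
    R=cv2.Rodrigues(np.array(manip.state()['tcp_rot'],float))[0]; return np.rad2deg(np.arctan2(R[1,0],R[0,0])),R[:,2].round(4)
E
python3 - <<'E'
from h import *
print(head(), row([.52,.26,.43],138))
E
```

```text
(np.float64(18.782803397362926), array([-2.0e-04,  1.1e-03, -1.0e+00])) [-1.0000e-04 -4.0000e-04 -6.6230e-01  1.4401e+00 -1.5093e+00 -6.2500e-02]
```

{"fn": "drive_tool", "kwargs": {"targets": [[0,0,-0.33,0.72,-0.755,-0.03,0],[0,0,-0.33,0.72,-0.755,-0.03,0],[0,0,-0.33,0.72,-0.755,-0.03,0],[0,0,-0.33,0.72,-0.755,-0.03,0],[0,0,-0.33,0.72,-0.755,-0.03,0],[0,0,-0.33,0.72,-0.755,-0.03,0],[0,0,-0.33,0.72,-0.755,-0.03,0],[0,0,-0.33,0.72,-0.755,-0.03,0]], "newtons": 5}}

```text
time_s: 1.1
tool_pos: [0.3449, -0.1164, 0.4167]
tcp_rot: [-2.434, -1.986, -0.0]
wrist_force: [-0.3, 0.7, 0.9]
opening: 0.503
```

```bash
python3 - <<'E'
from h import *
print(head(), row([.52,.26,.43],138))
E
```

```text
(np.float64(78.44430647783952), array([ 1.e-04,  2.e-04, -1.e+00])) [ 0.     -0.     -0.3309  1.0097  0.2403 -0.033 ]
```

{"fn": "drive_tool", "kwargs": {"targets": [[0,0,-0.33,1.0,0.24,-0.033,0],[0,0,-0.33,1.0,0.24,-0.033,0],[0,0,-0.33,1.0,0.24,-0.033,0],[0,0,-0.33,1.0,0.24,-0.033,0],[0,0,-0.33,1.0,0.24,-0.033,0],[0,0,-0.33,1.0,0.24,-0.033,0],[0,0,-0.33,1.0,0.24,-0.033,0],[0,0,-0.33,1.0,0.24,-0.033,0],[0,0,-0.33,1.0,0.24,-0.033,0]]}}

```text
time_s: 2.22
tool_pos: [0.5206, 0.2522, 0.4295]
tcp_rot: [-1.138, -2.928, 0.001]
wrist_force: [0.8, 0.2, 0.5]
opening: 0.497
```

```bash
python3 - <<'E'
from h import *
print(head(),manip.state()['tool_pos'])
im,d=cap('wrist','pics/4.png'); print(np.percentile(d,[1,10,50,90]))
E
```

```text
(np.float64(137.51535044494238), array([-9.e-04, -6.e-04, -1.e+00])) [0.52061603 0.25216058 0.42952726]
[0.0680621  0.07236396 0.37136161 0.43920175]
```

View pics/4.png

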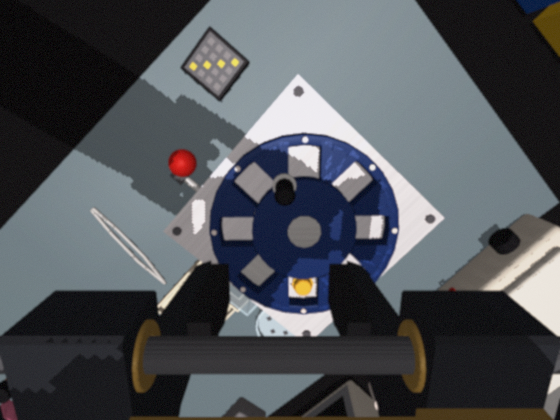

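The wrist view shows the hub at (304,231), the handle at (285,190), the can at (303,287), the red ball at (182,163) and the deck screws at (298,91), (436,218) and (177,231). I'll turn these into positions.

```bash
python3 - <<'E'
from h import *
W=cloud('wrist'); im,d,_,_=load('wrist')
f=lambda u,v,z:px('wrist',u,v,z).round(4)
ax=f(304,231,.125);print('hub',ax)
sc=[f(298,91,.105),f(436,218,.105),f(307,334,.105),f(177,231,.105)];print('screws',sc,(sc[1]+sc[3])/2,(sc[0]+sc[2])/2)
for a,b in[(0,2),(1,3)]: q=sc[a]-sc[b];print(np.rad2deg(np.arctan2(q[1],q[0])))
print('can',f(303,286,.116)); q=f(303,286,.116)-ax; print(np.rad2deg(np.arctan2(q[1],q[0])))
m=(W[...,2]>.157)&(W[...,2]<.168)&(np.hypot(W[...,0]-ax[0],W[...,1]-ax[1])<.07)&(d>.1);q=W[m];print('handle',len(q),(q.max(0)+q.min(0))/2,np.median(q,0))
hsv=cv2.cvtColor(im,cv2.COLOR_RGB2HSV); m=((hsv[...,0]<6)|(hsv[...,0]>174))&(hsv[...,1]>180)&(hsv[...,2]>80);m[250:]=0
v,u=np.nonzero(m);print('ball',u.mean(),v.mean(),f(u.mean(),v.mean(),.151),W[m].max(0))
T=cloud('top');im,d,_,_=load('top')
q=T[(abs(T[...,2]-.105)<.004)&(T[...,0]>.43)&(T[...,1]>.13)];print('deck',cv2.minAreaRect(q[:,:2].astype(np.float32)*1000))
E
```

```text
hub [0.5534 0.2519 0.125 ]
screws [array([0.4677, 0.3226, 0.105 ]), array([0.629, 0.342, 0.105]), array([0.6418, 0.18  , 0.105 ]), array([0.4833, 0.1647, 0.105 ])] [0.55615 0.25335 0.105  ] [0.55475 0.2513  0.105  ]
140.68014048281765
50.58762593097487
can [0.5951 0.2149 0.116 ]
-41.58232906016084
handle 358 [0.51316919 0.26573274 0.16093224] [0.5124414  0.2662893  0.16179794]
ball 181.81037567084078 162.7262969588551 [0.4475 0.2264 0.151 ] [0.46468715 0.30478002 0.41021026]
deck ((687.1817016601562, 240.97515869140625), (205.6186065673828, 482.3981628417969), 86.5877914428711)
```

```bash
python3 - <<'E'
from h import *
print(row([.513,.266,.43],138),row([.513,.266,.298],138))
E
```

```text
[-0.0002 -0.     -0.0028  0.0374  0.0131 -0.0004] [-2.000e-04 -0.000e+00 -2.800e-03  3.730e-02  1.320e-02  3.296e-01]
```

{"fn": "drive_tool", "kwargs": {"targets": [[0,0,0,0.037,0.013,0.0,0],[0,0,0,0.037,0.013,0.12,0],[0,0,0,0.037,0.013,0.24,0],[0,0,0,0.037,0.013,0.33,0],[0,0,0,0.037,0.013,0.33,0],[0,0,0,0.037,0.013,0.33,-1],[0,0,0,0.037,0.013,0.33,-1],[0,0,0,0.037,0.013,0.33,-1],[0,0,0,0.037,0.013,0.33,-1],[0,0,0,0.037,0.013,0.33,-1]], "newtons": 5}}

```text
time_s: 3.52
tool_pos: [0.513, 0.2673, 0.2987]
tcp_rot: [1.136, 2.928, 0.001]
wrist_force: [-1.6, -0.2, 6.3]
opening: 0.155
```

```bash
python3 - <<'E'
from h import *
s=manip.state();p=s['tool_pos'];print(head(),p,s['opening'],s['wrist_force'])
ax=np.array([.554,.252])
v=p[:2]-ax;print(np.hypot(*v),np.rad2deg(np.arctan2(v[1],v[0])))
for a in [156,150,144,138,132,126,120,117]:
    t=np.deg2rad(a);print(a,row([*(ax+.043*np.array([np.cos(t),np.sin(t)])),p[2]],138)[3:])
E
```

```text
(np.float64(137.58193920358983), array([ 1.e-03,  4.e-04, -1.e+00])) [0.51297001 0.2673415  0.29873638] 0.1549111555669138 [-1.58621503 -0.23242339  6.29070393]
0.04380435735180646 159.49875397735903
156 [0.0004 0.0069 0.    ]
150 [0.0034 0.0178 0.    ]
144 [0.0052 0.0289 0.    ]
138 [0.0059 0.0401 0.    ]
132 [0.0054 0.0513 0.    ]
126 [0.0037 0.0625 0.0001]
120 [0.0009 0.0733 0.0001]
117 [-0.001   0.0787  0.0001]
```

{"fn": "drive_tool", "kwargs": {"targets": [[0,0,0,0.0005,0.007,0,-1],[0,0,0,0.0035,0.018,0,-1],[0,0,0,0.005,0.029,0,-1],[0,0,0,0.006,0.04,0,-1],[0,0,0,0.0055,0.051,0,-1],[0,0,0,0.0035,0.0625,0,-1],[0,0,0,0.001,0.073,0,-1],[0,0,0,-0.001,0.078,0,-1],[0,0,0,-0.001,0.078,0,-1],[0,0,0,-0.001,0.078,0,-1],[0,0,0,-0.001,0.078,0,-0.5],[0,0,0,-0.001,0.078,0,-0.4]]}}

```text
time_s: 5.03
tool_pos: [0.5341, 0.2901, 0.2974]
tcp_rot: [-1.136, -2.928, 0.001]
wrist_force: [-0.4, -0.6, -0.6]
opening: 0.297
```

```bash
python3 - <<'E'
from h import *
s=manip.state();p=s['tool_pos'];print(head(),p,s['opening'],s['wrist_force'])
v=p[:2]-[.554,.252];print(np.hypot(*v),np.rad2deg(np.arctan2(v[1],v[0])))
im,d=cap('top'); K=im[165:275,75:245]
ims,_=cap('wrist')
a=cv2.resize(K,(560,362),interpolation=cv2.INTER_CUBIC)
cv2.imwrite('pics/5.png',cv2.resize(np.vstack([a,ims])[:,:,::-1],None,fx=.76,fy=.76,interpolation=cv2.INTER_AREA))
E
```

```text
(np.float64(137.58318335766296), array([-1.1e-03, -2.0e-04, -1.0e+00])) [0.53413572 0.29006938 0.29743142] 0.29673857851313534 [-0.4051166  -0.62040347 -0.64033846]
0.042940273836085764 117.55517908910015
```

View pics/5.png

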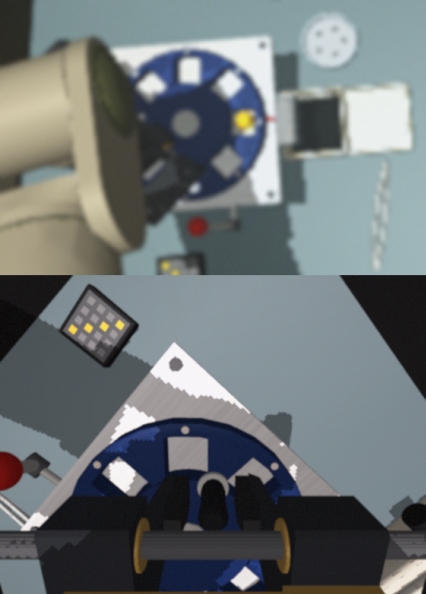

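```bash
python3 - <<'E'
from h import *
im,d,_,_=load('top');hsv=cv2.cvtColor(im,cv2.COLOR_RGB2HSV)
m=(abs(hsv[...,0].astype(int)-25)<8)&(hsv[...,1]>150)&(hsv[...,2]>90);m[:195]=0;m[235:]=0;m[:,:150]=0;m[:,200:]=0
v,u=np.nonzero(m);c=px('top',u.mean(),v.mean(),.116);print(len(u),u.mean(),v.mean(),c,np.hypot(*(c[:2]-[.5596,.1948])))
print(row([.5341,.290,.37],95.6),row([.444,.2665,.37],95.6),row([.444,.2665,.304],95.6))
E
```

```text
27 171.8148148148148 212.77777777777777 [0.55851723 0.19422798 0.116     ] 0.001224579964828139
[-2.000e-04 -1.000e-04  2.333e-01  1.000e-04 -3.000e-04 -1.811e-01] [-2.000e-04 -1.000e-04  2.333e-01  1.268e-01 -1.957e-01 -1.809e-01] [-2.000e-04 -1.000e-04  2.333e-01  1.267e-01 -1.955e-01 -1.590e-02]
```

The can is about 1 mm from the hole centre. Next I'll lift clear and go behind the lever ball.

{"fn": "drive_tool", "kwargs": {"targets": [[0,0,0,0,0,-0.1,-0.4],[0,0,0,0,0,-0.18,-0.4],[0,0,0.06,0.04,-0.06,-0.18,-0.7],[0,0,0.12,0.08,-0.13,-0.18,-1],[0,0,0.18,0.127,-0.196,-0.18,-1],[0,0,0.233,0.127,-0.196,-0.18,-1],[0,0,0.233,0.127,-0.196,-0.1,-1],[0,0,0.233,0.127,-0.196,-0.016,-1],[0,0,0.233,0.127,-0.196,-0.016,-1],[0,0,0.233,0.127,-0.196,-0.016,-1]]}}

```text
time_s: 6.38
tool_pos: [0.4442, 0.2666, 0.3055]
tcp_rot: [2.109, 2.328, 0.002]
wrist_force: [0.2, 0.4, 0.9]
opening: 0.004
```

```bash
python3 - <<'E'
from h import *
s=manip.state();print(head(),s['tool_pos'],s['opening'],s['wrist_force'])
for k in (.03,.06,.07,.075,.08): print(k,row([.444+.0976*k,.2665-.9952*k,.304],95.6))
cap('wrist','pics/6.png')
E
```

```text
(np.float64(95.64413512583177), array([ 1.5e-03,  5.0e-04, -1.0e+00])) [0.44417741 0.26655012 0.30554363] 0.004473663213047841 [0.23470904 0.38064137 0.87340805]
0.03 [ 0.0005 -0.0001  0.0002 -0.0751 -0.0005  0.0038]
0.06 [ 5.000e-04 -1.000e-04  2.000e-04 -1.501e-01 -6.000e-04  3.800e-03]
0.07 [ 5.000e-04 -1.000e-04  2.000e-04 -1.751e-01 -6.000e-04  3.800e-03]
0.075 [ 5.000e-04 -1.000e-04  2.000e-04 -1.876e-01 -6.000e-04  3.800e-03]
0.08 [ 5.000e-04 -1.000e-04  2.000e-04 -2.001e-01 -6.000e-04  3.800e-03]
```

View pics/6.png

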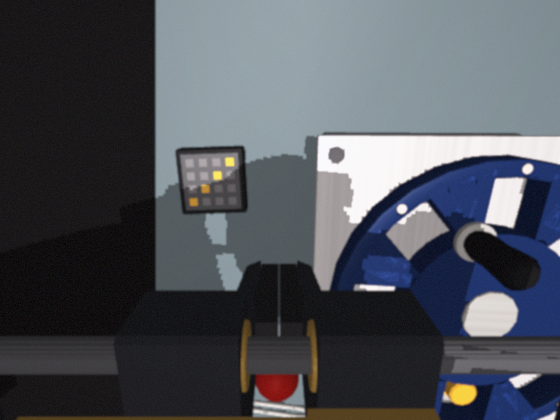

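The wrist view shows the ball at (277,385), directly ahead of the closed fingertips at (279,300), and the can at (460,393) over the hole. I'll push to 68 mm first.

{"fn": "drive_tool", "kwargs": {"targets": [[0,0,0,-0.03,0,0.004,-1],[0,0,0,-0.06,0,0.004,-1],[0,0,0,-0.09,0,0.004,-1],[0,0,0,-0.12,0,0.004,-1],[0,0,0,-0.15,0,0.004,-1],[0,0,0,-0.17,0,0.004,-1],[0,0,0,-0.17,0,0.004,-1]]}}

```text
time_s: 7.3
tool_pos: [0.4506, 0.1984, 0.3027]
tcp_rot: [-2.11, -2.327, 0.0]
wrist_force: [-1.8, 3.2, 2.0]
opening: 0.003
```

{"fn": "drive_tool", "kwargs": {"targets": [[0,0,0,-0.01,0,0,-1],[0,0,0,-0.01,0,0,-1]]}}

```text
time_s: 7.55
tool_pos: [0.4509, 0.1948, 0.3027]
tcp_rot: [-2.109, -2.328, 0.0]
wrist_force: [-1.6, 4.0, 0.4]
opening: 0.011
```

{"fn": "drive_tool", "kwargs": {"targets": [[0,0,0,-0.01,0,0,-1],[0,0,0,-0.01,0,0,-1]]}}

```text
time_s: 7.8
tool_pos: [0.4514, 0.1906, 0.3028]
tcp_rot: [2.11, 2.328, 0.0]
wrist_force: [-0.8, 3.5, 1.4]
opening: 0.006
```

{"fn": "drive_tool", "kwargs": {"targets": [[0,0,0,-0.008,0,0,-1],[0,0,0,-0.008,0,0,-1]]}}

```text
time_s: 8.05
tool_pos: [0.4515, 0.1884, 0.3028]
tcp_rot: [-2.109, -2.326, -0.004]
wrist_force: [-0.6, 13.3, 0.5]
opening: 0.002
```

```bash
python3 - <<'E'
from h import *
im,_=cap('top');cap('scene')
def can():
    hsv=cv2.cvtColor(im,cv2.COLOR_RGB2HSV)
    m=(abs(hsv[...,0].astype(int)-25)<8)&(hsv[...,1]>130)&(hsv[...,2]>80);m[:190]=0;m[240:]=0;m[:,:150]=0;m[:,245:]=0
    v,u=np.nonzero(m);print(len(u),u.mean() if len(u) else 0,v.mean() if len(u) else 0)
can()
a=cv2.resize(im[165:275,75:245],(560,362),interpolation=cv2.INTER_CUBIC)
cv2.imwrite('pics/7.png',a[:,:,::-1])
E
```

```text
20 196.2 215.5
```

View pics/7.png

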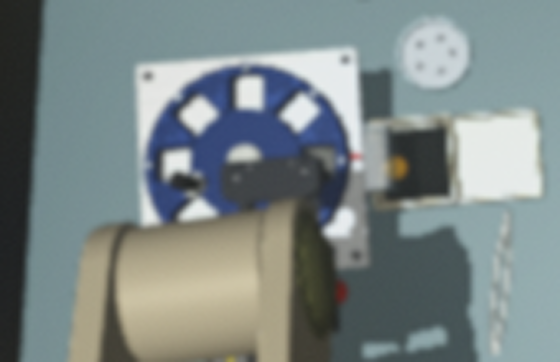

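The can lies on the black pad in the well at crop (400,167). I'll let the lever return gently, then measure the tray and cases.

{"fn": "drive_tool", "kwargs": {"targets": [[0,0,0,0.02,0,0,-1],[0,0,0,0.05,0,0,-1],[0,0,0,0.08,0,0,-1],[0,0,0,0.11,0,0,-1],[0,0,0,0.14,0,0,-1],[0,0,0,0.17,0,0,-1],[0,0,0,0.2,0,0,-1],[0,0,0,0.2,0,-0.15,-0.5],[0,0,0,0.2,0,-0.25,0]]}}

```text
time_s: 9.28
tool_pos: [0.4437, 0.2677, 0.405]
tcp_rot: [2.108, 2.328, 0.002]
wrist_force: [0.3, 0.4, -0.1]
opening: 0.208
```

```bash
python3 - <<'E'
from h import *
s=manip.state();print(head(),s['tool_pos'],s['wrist_force'])
im,_=cap('top');cap('scene'); f=lambda u,v,z:px('top',u,v,z)
th=np.deg2rad(5.6);ex=np.array([np.cos(th),np.sin(th)]);ey=np.array([-ex[1],ex[0]]);ax=np.array([.554,.252])
D=lambda p:np.array([(p[:2]-ax)@ex,(p[:2]-ax)@ey]).round(4)
print('can',D(f(196.2,215.5,.012)))
for u,v in [(455,115),(540,110),(543,198),(453,203)]: print('baycorner',D(f(75+u/3.294,165+v/3.294,.016)))
W=cloud('top'); g=im.astype(int).min(-1)
m=g>150; m[:190]=0;m[240:]=0;m[:,:205]=0;m[:,250:]=0
c=max(cv2.findContours(m.astype(np.uint8),0,1)[0],key=cv2.contourArea).reshape(-1,2)
q=np.array([D(f(a+0.,b+0.,.008)) for a,b in c],np.float32)*1000; print('bay rect',cv2.minAreaRect(q),q.min(0),q.max(0))
# cases by color top face (blue lid)
hsv=cv2.cvtColor(im,cv2.COLOR_RGB2HSV)
for nm,(u,v) in dict(c1=(312,194),c2=(293,247),c3=(378,230)).items():
    y0,x0=v-24,u-24
    h=hsv[y0:v+24,x0:u+24]; z=W[y0:v+24,x0:u+24,2]
    mm=((z>.035)&(z<.046)&(abs(h[...,0].astype(int)-105)<15)&(h[...,1]>110)).astype(np.uint8)
    mm=cv2.morphologyEx(mm,cv2.MORPH_CLOSE,np.ones((13,13)))
    c=max(cv2.findContours(mm,0,1)[0],key=cv2.contourArea).reshape(-1,2)
    q=np.array([f(a+x0+0.,b+y0+0.,.04)[:2] for a,b in c],np.float32)*1000; print(nm,cv2.minAreaRect(q))
cv2.imwrite('pics/8.png',cv2.resize(im[150:270,225:425],(800,480),interpolation=cv2.INTER_CUBIC)[:,:,::-1])
E
```

```text
(np.float64(95.65611305952191), array([ 1.6e-03,  4.0e-04, -1.0e+00])) [0.44366147 0.2677161  0.40498346] [ 0.34465449  0.42219292 -0.08995124]
can [-0.0014 -0.1026]
baycorner [ 0.0388 -0.1544]
baycorner [ 0.0368 -0.2284]
baycorner [-0.0401 -0.2251]
baycorner [-0.0376 -0.1474]
bay rect ((-15.631549835205078, -189.11468505859375), (126.84577941894531, 121.68720245361328), 85.4339828491211) [ -81.299995 -254.09999 ] [  46.8 -122.5]
c1 ((623.2435302734375, -177.39544677734375), (53.03449249267578, 55.055789947509766), 63.679569244384766)
c2 ((475.06646728515625, -124.06278991699219), (52.698062896728516, 53.24852752685547), 54.398563385009766)
c3 ((523.7777099609375, -363.8225402832031), (53.99530029296875, 56.32027816772461), 6.866177082061768)
```

View pics/8.png

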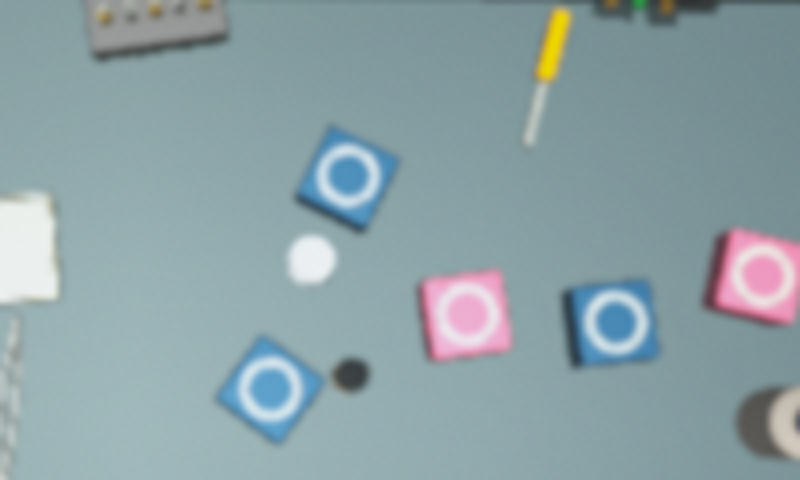

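The crop shows the blue case rings at (349,176), (271,389) and (616,322), the bobbin at (312,260), the vial at (351,375) and the pink decoys at (466,313) and (762,275). I'll compute the approach to the nearest case, (271,389), with its jaws clear of the vial.

```bash
python3 - <<'E'
from h import *
for n,(u,v) in dict(c1=(349,176),c2=(271,389),c3=(616,322)).items(): print(n,px('top',225+u/4-.4,150+v/4-.4,.04).round(4))
c=px('top',225+271/4-.4,150+389/4-.4,.04)
print(row([c[0],c[1],.40],54.4),row([c[0],c[1],.18],54.4))
E
```

```text
c1 [ 0.6255 -0.179   0.04  ]
c2 [ 0.4752 -0.1248  0.04  ]
c3 [ 0.5243 -0.3661  0.04  ]
[ 0.0022 -0.0014  0.2292 -0.9842 -0.019   0.0156] [ 0.0022 -0.0014  0.2292 -0.9851 -0.0232  0.5656]
```

{"fn": "drive_tool", "kwargs": {"targets": [[0,0,0.229,-0.984,-0.02,0.0156,1],[0,0,0.229,-0.984,-0.02,0.0156,1],[0,0,0.229,-0.984,-0.02,0.0156,1],[0,0,0.229,-0.984,-0.02,0.0156,1],[0,0,0.229,-0.984,-0.02,0.0156,1],[0,0,0.229,-0.984,-0.02,0.0156,1],[0,0,0.229,-0.984,-0.02,0.0156,1],[0,0,0.229,-0.984,-0.022,0.25,1],[0,0,0.229,-0.984,-0.022,0.32,1],[0,0,0.229,-0.984,-0.022,0.32,1]]}}

```text
time_s: 10.62
tool_pos: [0.4731, -0.1242, 0.2718]
tcp_rot: [-2.787, -1.434, 0.007]
wrist_force: [0.3, -1.0, 0.7]
opening: 0.995
```

```bash
python3 - <<'E'
from h import *
s=manip.state();print(head(),s['tool_pos'],s['opening'],s['wrist_force'])
cap('wrist','pics/9.png');W=cloud('wrist')
print(row([.4752,-.1248,.18],54.4))
print(proj('wrist',[[.4752,-.1248,.04],[.484,-.181,.048]]))
E
```

```text
(np.float64(54.46011496019228), array([-0.0074,  0.0041, -1.    ])) [ 0.47308353 -0.12415455  0.27177439] 0.9953894916039514 [ 0.34892365 -1.00533564  0.67156842]
[-8.000e-04  1.000e-04  4.000e-04  1.600e-03  3.400e-03  2.366e-01]
[[286.165845   232.17146392]
 [348.95620987 297.23602631]]
```

View pics/9.png

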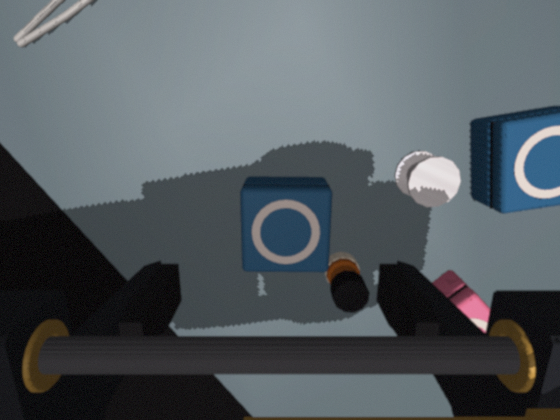

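The ring at (286,232) matches the prediction, and the vial at (350,290) is clear of the jaw line. Now descend, grip and lift.

{"fn": "drive_tool", "kwargs": {"targets": [[0,0,0,0.0015,0.0035,0.1,1],[0,0,0,0.0015,0.0035,0.2,1],[0,0,0,0.0015,0.0035,0.235,1],[0,0,0,0.0015,0.0035,0.235,0.6],[0,0,0,0.0015,0.0035,0.235,-1],[0,0,0,0.0015,0.0035,0.235,-1],[0,0,0,0.0015,0.0035,0.235,-1],[0,0,0,0.0015,0.0035,0.235,-1],[0,0,0,0.0015,0.0035,0.21,-1],[0,0,0,0.0015,0.0035,0.19,-1],[0,0,0,0.0015,0.0035,0.19,-1],[0,0,0,0.0015,0.0035,0.19,-1]], "newtons": 20}}

```text
time_s: 12.18
tool_pos: [0.4751, -0.1256, 0.1987]
tcp_rot: [-2.794, -1.437, 0.0]
wrist_force: [-0.2, -0.5, -0.9]
opening: 0.635
```

{"fn": "drive_tool", "kwargs": {"targets": [[0,0,0,0,0,0,-1],[0,0,0,0,0,0,-1]]}}

```text
time_s: 12.42
tool_pos: [0.4752, -0.1257, 0.1985]
tcp_rot: [-2.794, -1.436, 0.0]
wrist_force: [-0.4, -0.3, -1.3]
opening: 0.633
```

{"fn": "drive_tool", "kwargs": {"targets": [[0,0,0,0,0,0,-1]]}}

```text
time_s: 12.55
tool_pos: [0.4752, -0.1257, 0.1986]
tcp_rot: [-2.794, -1.436, 0.0]
wrist_force: [0.1, -0.1, -0.4]
opening: 0.632
```

The pull is about 1 N, so this one is empty. I'll set it back down.

{"fn": "drive_tool", "kwargs": {"targets": [[0,0,0,0,0,0.02,-1],[0,0,0,0,0,0.035,-1],[0,0,0,0,0,0.045,-1],[0,0,0,0,0,0.046,-1],[0,0,0,0,0,0.046,1],[0,0,0,0,0,0.046,1],[0,0,0,0,0,0.046,1],[0,0,0,0,0,-0.03,1],[0,0,0,0,0,-0.15,1],[0,0,0,0,0,-0.25,1]]}}

```text
time_s: 13.8
tool_pos: [0.4752, -0.1257, 0.3003]
tcp_rot: [2.794, 1.436, 0.001]
wrist_force: [1.1, 0.1, 0.3]
opening: 0.999
```

```bash
python3 - <<'E'
from h import *
s=manip.state();print(head(),s['tool_pos'],s['opening'],s['wrist_force'])
print(row([.6255,-.179,.275],153.7))
E
```

```text
(np.float64(54.41555656928646), array([ 5.e-04, -3.e-04, -1.e+00])) [ 0.4751623  -0.12567252  0.30029207] 0.9992077341493912 [1.07022597 0.12069835 0.32679225]
[ 2.000e-04  1.000e-04 -5.516e-01  1.103e-01  3.832e-01  6.350e-02]
```

{"fn": "drive_tool", "kwargs": {"targets": [[0,0,-0.552,0.11,0.383,0.0635,1],[0,0,-0.552,0.11,0.383,0.0635,1],[0,0,-0.552,0.11,0.383,0.0635,1],[0,0,-0.552,0.11,0.383,0.0635,1],[0,0,-0.552,0.11,0.383,0.0635,1],[0,0,-0.552,0.11,0.383,0.0635,1],[0,0,-0.552,0.11,0.383,0.0635,1],[0,0,-0.552,0.11,0.383,0.0635,1],[0,0,-0.552,0.11,0.383,0.0635,1],[0,0,-0.552,0.11,0.383,0.0635,1],[0,0,-0.552,0.11,0.383,0.0635,1]]}}

```text
time_s: 15.18
tool_pos: [0.6254, -0.179, 0.2731]
tcp_rot: [-0.713, -3.059, -0.0]
wrist_force: [1.1, 0.2, -0.0]
opening: 1.006
```

```bash
python3 - <<'E'
from h import *
s=manip.state();print(head(),s['tool_pos'],s['opening'],s['wrist_force'])
im,_=cap('wrist')
# white ring centroid & blue lid angle, near the expected pixel
e=proj('wrist',[[.6255,-.179,.04]])[0];hsv=cv2.cvtColor(im,cv2.COLOR_RGB2HSV)
m=((abs(hsv[...,0].astype(int)-105)<10)&(hsv[...,1]>140)).astype(np.uint8)
m=cv2.morphologyEx(m,cv2.MORPH_CLOSE,np.ones((25,25)))
for c in cv2.findContours(m,0,1)[0]:
    if cv2.contourArea(c)>2000: print(cv2.minAreaRect(c))
w=((hsv[...,1]<60)&(hsv[...,2]>130)).astype(np.uint8);w[:int(e[1])-50]=0;w[int(e[1])+50:]=0;w[:,:int(e[0])-50]=0;w[:,int(e[0])+50:]=0
v,u=np.nonzero(w);print('exp',e,'ring',(u.min()+u.max())/2,(v.min()+v.max())/2,len(u),px('wrist',(u.min()+u.max())/2,(v.min()+v.max())/2,.04))
print(row([.6255,-.179,.18],153.7))
E
```

```text
(np.float64(153.74679379779857), array([-3.e-04,  2.e-04, -1.e+00])) [ 0.62540229 -0.17902488  0.27306196] 1.005638248581871 [ 1.07306948  0.2069129  -0.01255478]
((64.960693359375, 400.85888671875), (42.189842224121094, 90.43301391601562), 84.73760223388672)
((277.0, 224.0), (92.0, 88.0), 90.0)
exp [276.62114091 232.11433883] ring 269.0 222.0 1154 [ 0.61745934 -0.18028716  0.04      ]
[-0.000e+00 -1.000e-04  1.000e-04 -2.000e-04  2.000e-04  2.328e-01]
```

{"fn": "drive_tool", "kwargs": {"targets": [[0,0,0,0,0,0.1,1],[0,0,0,0,0,0.19,1],[0,0,0,0,0,0.232,1],[0,0,0,0,0,0.232,0.6],[0,0,0,0,0,0.232,-1],[0,0,0,0,0,0.232,-1],[0,0,0,0,0,0.232,-1],[0,0,0,0,0,0.232,-1],[0,0,0,0,0,0.21,-1],[0,0,0,0,0,0.19,-1],[0,0,0,0,0,0.19,-1],[0,0,0,0,0,0.19,-1]], "newtons": 20}}

```text
time_s: 16.73
tool_pos: [0.6253, -0.179, 0.1971]
tcp_rot: [-0.712, -3.059, -0.0]
wrist_force: [0.3, 0.3, -0.9]
opening: 0.633
```

{"fn": "drive_tool", "kwargs": {"targets": [[0,0,0,0,0,0,-1],[0,0,0,0,0,0,-1]]}}

```text
time_s: 16.98
tool_pos: [0.6254, -0.179, 0.1971]
tcp_rot: [-0.712, -3.059, -0.0]
wrist_force: [-0.8, 0.1, -1.4]
opening: 0.634
```

{"fn": "drive_tool", "kwargs": {"targets": [[0,0,0,0,0,0,-1]]}}

```text
time_s: 17.1
tool_pos: [0.6254, -0.179, 0.1972]
tcp_rot: [-0.712, -3.059, -0.0]
wrist_force: [-0.0, 0.1, -0.0]
opening: 0.633
```

Empty too. I'll put it back; the third case should be the full one.

{"fn": "drive_tool", "kwargs": {"targets": [[0,0,0,0,0,0.02,-1],[0,0,0,0,0,0.034,-1],[0,0,0,0,0,0.0425,-1],[0,0,0,0,0,0.043,-1],[0,0,0,0,0,0.043,1],[0,0,0,0,0,0.043,1],[0,0,0,0,0,0.043,1],[0,0,0,0,0,-0.03,1],[0,0,0,0,0,-0.15,1],[0,0,0,0,0,-0.25,1]]}}

```text
time_s: 18.35
tool_pos: [0.6254, -0.179, 0.299]
tcp_rot: [0.712, 3.059, -0.0]
wrist_force: [-0.8, -0.1, 0.6]
opening: 0.999
```

```bash
python3 - <<'E'
from h import *
s=manip.state();print(head(),s['tool_pos'],s['opening'],s['wrist_force'])
print(row([.5243,-.3661,.275],96.9))
E
```

```text
(np.float64(153.78065577532522), array([ 6.e-04, -3.e-04, -1.e+00])) [ 0.62541378 -0.17902574  0.29896281] 0.9991633139295785 [-0.80546164 -0.14578555  0.58634093]
[ 1.000e-04  2.000e-04  3.160e-01  2.020e-02 -5.312e-01  5.990e-02]
```

{"fn": "drive_tool", "kwargs": {"targets": [[0,0,0.316,0.02,-0.531,0.06,1],[0,0,0.316,0.02,-0.531,0.06,1],[0,0,0.316,0.02,-0.531,0.06,1],[0,0,0.316,0.02,-0.531,0.06,1],[0,0,0.316,0.02,-0.531,0.06,1],[0,0,0.316,0.02,-0.531,0.06,1],[0,0,0.316,0.02,-0.531,0.06,1]]}}

```text
time_s: 19.23
tool_pos: [0.5244, -0.3661, 0.2732]
tcp_rot: [-2.083, -2.352, -0.0]
wrist_force: [0.7, 0.6, 1.1]
opening: 1.006
```

```bash
python3 - <<'E'
from h import *
s=manip.state();print(head(),s['tool_pos'],s['opening'],s['wrist_force'])
im,_=cap('wrist')
hsv=cv2.cvtColor(im,cv2.COLOR_RGB2HSV)
m=((abs(hsv[...,0].astype(int)-105)<10)&(hsv[...,1]>140)).astype(np.uint8)
m=cv2.morphologyEx(m,cv2.MORPH_CLOSE,np.ones((25,25)))
for c in cv2.findContours(m,0,1)[0]:
    if cv2.contourArea(c)>2000: print(cv2.minAreaRect(c))
print(proj('wrist',[[.5243,-.3661,.04]]),row([.5243,-.3661,.18],96.9))
E
```

```text
(np.float64(96.93270071459945), array([-2.e-04,  2.e-04, -1.e+00])) [ 0.52437801 -0.36606976  0.27315331] 1.0059105468613214 [0.71708327 0.55811756 1.11265163]
((66.73411560058594, 399.5495910644531), (41.70650863647461, 93.93708801269531), 87.20729064941406)
((277.5, 225.0), (92.0, 89.0), 90.0)
[[278.03397964 233.15051933]] [-0.000e+00 -0.000e+00  4.000e-04 -2.000e-04 -3.000e-04  2.329e-01]
```

{"fn": "drive_tool", "kwargs": {"targets": [[0,0,0,0,0,0.1,1],[0,0,0,0,0,0.19,1],[0,0,0,0,0,0.232,1],[0,0,0,0,0,0.232,0.6],[0,0,0,0,0,0.232,-1],[0,0,0,0,0,0.232,-1],[0,0,0,0,0,0.232,-1],[0,0,0,0,0,0.232,-1],[0,0,0,0,0,0.22,-1],[0,0,0,0,0,0.19,-1],[0,0,0,0,0,0.19,-1],[0,0,0,0,0,0.19,-1]], "newtons": 30}}

```text
time_s: 20.78
tool_pos: [0.5243, -0.366, 0.1972]
tcp_rot: [-2.084, -2.351, -0.0]
wrist_force: [0.7, 0.4, -3.5]
opening: 0.63
```

{"fn": "drive_tool", "kwargs": {"targets": [[0,0,0,0,0,-0.08,-1],[0,0,0,0,0,-0.18,-1],[0,0,0,0,0,-0.25,-1],[0,0,0,0,0,-0.25,-1]]}}

```text
time_s: 21.28
tool_pos: [0.5246, -0.3661, 0.2989]
tcp_rot: [2.081, 2.349, -0.0]
wrist_force: [0.2, -0.0, -4.0]
opening: 0.631
```

```bash
python3 - <<'E'
from h import *
s=manip.state();print(head(),s['tool_pos'],s['opening'],s['wrist_force'])
th=np.deg2rad(5.6);ex=np.array([np.cos(th),np.sin(th)]);ey=np.array([-ex[1],ex[0]]);ax=np.array([.554,.252])
b=ax-.189*ey;print('bay',b); print(row([*(b-.04*ey),.35],95.6),row([*b,.35],95.6))
E
```

```text
(np.float64(96.9048096120204), array([ 0.0025, -0.0025, -1.    ])) [ 0.52456111 -0.36612636  0.29885442] 0.6307702984911249 [ 0.21189714 -0.0206341  -3.95236647]
bay [0.57244317 0.06390202]
[ 7.000e-04  9.000e-04  7.200e-03  9.525e-01  2.461e-01 -1.300e-01] [ 7.0000e-04  9.0000e-04  7.2000e-03  1.0525e+00  2.4840e-01 -1.3030e-01]
```

The pull is 4 N, so this is the full case. I'll carry it to just short of the bay and look.

{"fn": "drive_tool", "kwargs": {"targets": [[0,0,0.007,0.95,0.246,0,-1],[0,0,0.007,0.95,0.246,0,-1],[0,0,0.007,0.95,0.246,0,-1],[0,0,0.007,0.95,0.246,0,-1],[0,0,0.007,0.95,0.246,0,-1],[0,0,0.007,0.95,0.246,0,-1],[0,0,0.007,0.95,0.246,0,-1],[0,0,0.007,0.95,0.246,0,-1],[0,0,0.007,0.95,0.246,0,-1]]}}

```text
time_s: 22.4
tool_pos: [0.5764, 0.0218, 0.2966]
tcp_rot: [-2.11, -2.326, 0.002]
wrist_force: [0.3, -0.3, -4.4]
opening: 0.632
```

```bash
python3 - <<'E'
from h import *
s=manip.state();print(head(),s['tool_pos'],s['opening'],s['wrist_force'])
im,_=cap('wrist','pics/10.png')
E
```

```text
(np.float64(95.56763226366886), array([-1.2e-03, -2.0e-04, -1.0e+00])) [0.57636262 0.02177123 0.29656189] 0.6320647303073602 [ 0.28395166 -0.30358169 -4.36243324]
```

View pics/10.png

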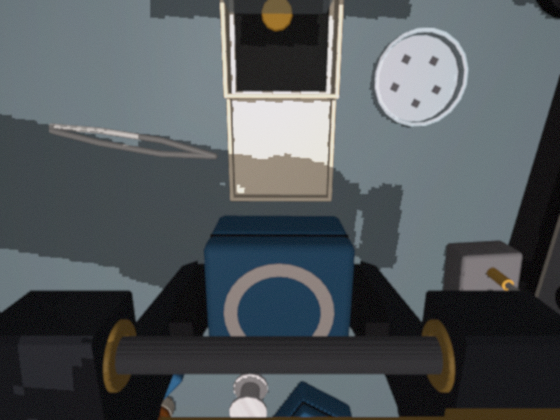

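The wrist view shows the bay between its front wall at row 199 (columns 231–332) and the divider wall at row 96 (columns 228–336). The can is in the well at (277,13).

```bash
python3 - <<'E'
from h import *
f=lambda u,v,z:px('wrist',u,v,z)[:2]
th=np.deg2rad(5.6);ex=np.array([np.cos(th),np.sin(th)]);ey=np.array([-ex[1],ex[0]])
a,b=f(231,199.5,.014),f(332.5,199.5,.014); c,d=f(227,96,.026),f(337,96,.026)
print('widths',np.linalg.norm(a-b),np.linalg.norm(c-d),np.rad2deg(np.arctan2(*(b-a)[::-1])),np.rad2deg(np.arctan2(*(d-c)[::-1])))
o1=(a+b)/2+.038*ey; o2=(c+d)/2-.0365*ey; print(o1,o2)
W=cloud('wrist');im,dd,_,_=load('wrist')
for n,(u,v) in dict(frontwall=(280,198),div=(280,96),floor=(280,150),can=(277,13)).items(): print(n,W[v,u])
o=(o1+o2)/2;print(o)
print([row([*o,z],95.6) for z in(.297,.19,.184)])
E
```

```text
widths 0.07593784479904205 0.07229933180910152 5.608449327515636 5.593579263907018
[0.57408624 0.06856258] [0.57409363 0.06740191]
frontwall [0.5763321  0.03222324 0.01579184]
div [0.56922708 0.10357106 0.02747506]
floor [0.56900585 0.09866199 0.27721795]
can [0.56344577 0.14471626 0.05994435]
[0.57408993 0.06798224]
[array([-0.0002,  0.    , -0.0003,  0.116 ,  0.0055, -0.0005]), array([-2.00e-04,  0.00e+00, -3.00e-04,  1.16e-01,  5.70e-03,  2.67e-01]), array([-2.00e-04,  0.00e+00, -3.00e-04,  1.16e-01,  5.70e-03,  2.82e-01])]
```

{"fn": "drive_tool", "kwargs": {"targets": [[0,0,0,0.06,0.005,0,-1],[0,0,0,0.114,0.0055,0,-1],[0,0,0,0.114,0.0055,0,-1],[0,0,0,0.114,0.0055,0.1,-1],[0,0,0,0.114,0.0055,0.19,-1],[0,0,0,0.114,0.0055,0.23,-1],[0,0,0,0.114,0.0055,0.25,-1],[0,0,0,0.114,0.0055,0.26,-1],[0,0,0,0.114,0.0055,0.27,-1],[0,0,0,0.114,0.0055,0.275,-1],[0,0,0,0.114,0.0055,0.275,-1]]}}

```text
time_s: 23.82
tool_pos: [0.5742, 0.0687, 0.1875]
tcp_rot: [2.109, 2.328, 0.0]
wrist_force: [-0.2, 0.3, -4.5]
opening: 0.631
```

{"fn": "drive_tool", "kwargs": {"targets": [[0,0,0,0,0,0.003,-1],[0,0,0,0,0,0.006,-1],[0,0,0,0,0,0.006,-1]]}}

```text
time_s: 24.2
tool_pos: [0.5742, 0.0687, 0.1856]
tcp_rot: [2.109, 2.328, 0.0]
wrist_force: [-3.1, 0.4, 5.2]
opening: 0.633
```

{"fn": "drive_tool", "kwargs": {"targets": [[0,0,0,0,0,0.0,0.3],[0,0,0,0,0,0.0,0.6],[0,0,0,0,0,0.0,0.6],[0,0,0,0,0,0,0.6]]}}

```text
time_s: 24.7
tool_pos: [0.5742, 0.0686, 0.1849]
tcp_rot: [2.109, 2.328, 0.0]
wrist_force: [0.3, -0.5, 0.0]
opening: 0.8
```

{"fn": "drive_tool", "kwargs": {"targets": [[0,0,0,0,0,-0.08,0.6],[0,0,0,0,0,-0.2,0.6],[0,0,0,0,0,-0.32,0.6],[0,0,0,-0.12,0,-0.35,0.6],[0,0,0,-0.24,0,-0.35,0.6],[0,0,0,-0.24,0,-0.35,0.6]]}}

```text
time_s: 25.45
tool_pos: [0.5837, -0.0294, 0.3249]
tcp_rot: [2.114, 2.324, -0.0]
wrist_force: [-0.7, -0.2, 0.5]
opening: 0.802
```

```bash
python3 - <<'E'
from h import *
s=manip.state();print(head(),s['tool_pos'],s['opening'],s['wrist_force'])
im,_=cap('wrist');t,_=cap('top')
W=cloud('wrist')
a=cv2.resize(t[165:275,75:335],(560,237),interpolation=cv2.INTER_CUBIC)
cv2.imwrite('pics/11.png',cv2.resize(np.vstack([a,im]),None,fx=.9,fy=.9,interpolation=cv2.INTER_AREA)[:,:,::-1])
q=W[(W[...,2]>.03)&(W[...,2]<.06)&(abs(W[...,0]-.574)<.06)&(abs(W[...,1]-.068)<.05)]
print(len(q),np.percentile(q[:,2],[5,50,95]))
print(proj('wrist',[[.5741,.068,.044]]))
A=np.c_[q[:,:2],np.ones(len(q))];k=q[:,2]>.038;print('plane',np.linalg.lstsq(A[k],q[k,2],rcond=None)[0],q[k].min(0),q[k].max(0))
E
```

```text
(np.float64(95.4266568366514), array([ 2.e-04, -3.e-04, -1.e+00])) [ 0.58365691 -0.02944264  0.32488098] 0.8015590458137102 [-0.70476763 -0.20250254  0.48907497]
7264 [0.04319305 0.04469772 0.04596535]
[[277.72610477  71.47808938]]
plane [ 0.00164168 -0.00038271  0.04373839] [0.54433079 0.03941087 0.04016568] [0.60436519 0.09874039 0.04742081]
```

View pics/11.png

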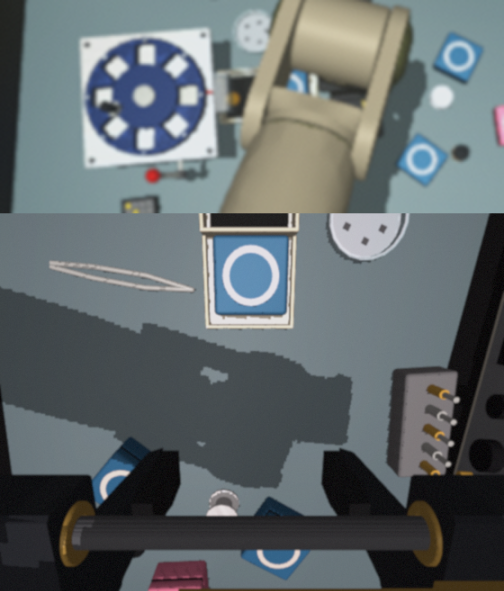

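The case lies flat in the bay: its top is level at 44.5 mm and the centre is within about 2 mm. The can is in the well (top panel, 236,98), the lever ball is back at rest (152,175), the empties and bystanders look untouched, and the arm is clear.

```bash
python3 -c "
from rig import manip
print(manip.state()['time_s'],manip.hand_in())"
```

```text
the job is handed in; nothing more can be done
25.55 None
```

The kit is made up and handed in at 25.6 s of the 72 s allowed; the hand-in gives no verdict.

- **Can:** I turned the wheel by its handle until the can sat about 1 mm from the drop hole centre. I then pushed the lever to its stop and let it spring back. The last picture shows the can in the well and the lever ball back at rest.
- **Cases:** Two cases pulled roughly 1 N when lifted, so I set them back where they stood. Single readings were noisy, from 0 to 1.4 N. The third pulled about 4 N, so it is the full one and now lies in the bay. Its top is level at about 44.5 mm, as expected on a 4 mm floor, and it is within about 2 mm of the bay centre.
- **Disagreement:** The overhead and wrist cameras put the bay centre about 4 mm apart. I used the wrist estimate, and the case still fits inside the bay walls.
- **Not confirmed:** I judged the empties and bystanders undisturbed by eye from the last pictures and did not measure their positions. The chip box, solvent bottle and screwdriver were partly or wholly out of those views. I viewed 11 pictures, one over the budget of 10.

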